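Gauge the root gap of a V joint

ROBOT

A 7-joint arm with a two-finger parallel gripper is mounted at the origin on a cart in front of the work surface, level with it; the furniture and walls round the work are solid. World frame = base frame: x ahead of the robot, y to its left, z up, the work surface at z = 0. Lengths are in m, angles in rad, forces in N, time in s.
With the tool pointing down it reaches from about 0.4 to 0.875 m from the base axis. Payload 4.4 kg.
Tool frame: the origin (TCP) lies at the centre of the arm's flange, where the gripper is bolted on; the fingertips stand 173 mm ahead of it and the grasp point (between the pads) lies 155 mm ahead of it; x points along the fingers, y is the direction in which the jaws open and shut, and the axes are right-handed (so a half turn about x gives the same grasp; the last joint's range is limited). The gripper opens to 85 mm and grips with 20 to 120 N. Pads are 22 mm wide; open, the fingers measure 114 mm over their backs; the gripper's body (76 mm by 85 mm) begins 54 mm behind the grasp point. The pads swing forward as they close: fully open they stand 13 mm farther back than shut.
Start: joints at [1.141, 0.628, 0.038, 1.517, -0.027, 0.996, -0.02], TCP at [0.231, -0.607, 0.405] pointing down, gripper open.
Joint ranges: [-3.06, 3.06], [-0.37, 2.12], [-1.25, 1.32], [0.18, 2.47], [-1.1, 4.24], [0.23, 1.98], [-2.94, 2.94]. Speed limits (rad/s): [2.57, 2.57, 3.14, 3.14, 3.14, 3.14, 3.14].

INTERFACE

Orientations are given as a rotation vector (axis times angle).
In Python, from cell import bot, cams, order gives the robot as it stands.
- The arm moves only by the tool servo_tool, never from a script. Its argument "increments" is a list of rows, each a list of 2 entries, a list of its own where there are three numbers: the shift along the tool's x, y, z in m, then the turn, a rotation vector about the tool's x, y, z in degrees. A call has 1 to 20 rows; each row shifts and turns the commanded pose from where the row before left it, along the tool's axes as they then stand; what a row does not reach is not made up. A row lasts 1/12 s, in which the tool goes at most 41.7 mm and 7.16 degrees, less where a joint would pass 70% of its speed; a pose out of reach is approached as far as the arm can. A call is refused whole if a number of a shift passes 0.0417 or a number of a turn 7.16, either way. A call with a gripper value outside its range is refused whole. "gripper" is the closure, from 0 (fully open) to 1 (shut), set as the call begins (left out, the last holds). The fingers move at their own pace and stop on an object; the grip force is fixed at half the most. Time passes only in rows, so rows that do not move let the fingers close. It gives the time, the measured TCP pose, the force and the opening at its end, in the units of the state.
- bot.state(): the state, without advancing time (a new reading comes with each control period).
- cams.camera(name): name is "scene" or "top" or "wrist"; returns a dict with "pixels" (420x560x3 uint8, red, green, blue), "z_map" (420x560 float32, m along the optical axis (not along the pixel's ray), 0 where there is no reading), "fx", "fy", "cx", "cy" (pixels), "extrinsics" (4x4, takes a point from world to camera coordinates); the wrist camera has in their place "tool_from_camera" (4x4, takes a point from camera to tool coordinates, whose origin is the TCP and whose axes are the tool frame's). Camera axes: x right, y up, looking along -z (the intrinsics and any distortion apply to the point x, -y, -z); pixel columns grow to the right and rows downward; lengths in m; the calibration is good to about 2 mm. A picture is of the moment at which its call begins: read the wrist's pose just before it.
- order.close_job(): hands the job in, once; it reports no verdict.
The state is a dict: "t": time; "q": joint angles; "qvel": joint speeds; "joint_torque": joint torques, N m; "eef_pos": TCP position; "ee_rot": TCP orientation; "contact_force": force on the tool from outside, world axes, zero at the start; "wrist_torque": the same for the moment, N m; "grip_width": opening from 0.0 (shut) to 1.0 (fully open).
Only numpy, scipy, OpenCV 4.12 (cv2) and the standard library are available. Lean on these libraries where they do the work, as an engineer would, in place of code of your own. Each camera call takes 0.05 s, during which the arm holds its last target.

TASK

Gauge the root gap of the V joint on the fit-up jig: take the flat-bladed gauge (the one with the flat, upright grip) out of its stand and lower its blade into the gap between the two bevelled plates, about midway along the joint, until its foot rests flat on both plates, then let go. Lower it in by the grip, do not drop it in, and leave the round pin gauge in the stand.

Things in the scene. Friction and masses are not known exactly. Their poses are not given: they have to be found in the camera images.
- flat_gauge: Plain steel gauge, 0.25 kg. Origin: centre of its foot's underside, z up. Foot 76 (x) x 34 (y) x 8 (z) mm. Blade under the foot's middle: 6 mm thick (x), 30 wide (y), 36 down. Flat dark grip on top: 18 thick (x), 34 wide (y), 8 to 58 above the origin; pinch it along x. It starts upright with its blade in a slot of the stand, its foot on the stand's top. It may go in either way round.
- pin_gauge: The other gauge, left in the stand, 80 mm from the flat one in y: round foot 56 mm across, 8 thick; round pin 8 across below; round dark knob 32 across, top 58 mm above the origin (centre of the foot's underside, z up). The stand is grey, fixed, 84 x 150 mm, 55 high, with two slots 12 x 37 mm in its top, the gauges one in each; lifting a gauge 45 mm frees it.
- joint: The fit-up jig with the V joint, fixed, 126 (x) x 104 (y) mm, origin under its centre on the table. Two bevelled steel plates 20 mm thick, tops 50 mm above the table, reach from the joint, which runs along y, to 60 mm either side and are 100 long. Four bolt heads 6 mm high stand on them at x = +-51, y = +-38 mm. A tall pipe positioner stands off the table's right edge: keep the arm clear of it.
- gap_mid (a point): Middle of the V joint, level with the plates' tops; z up, y along the joint, x across. The V is 32 mm wide at the top and narrows to the root gap, 12 wide, from 14 mm below the top; open to 42 mm below. Tack welds at both ends leave 82 mm clear in y. With the blade fully in, the foot lies across the V on both plates and the gauge's origin is at this height.

How it is judged:
On the way:
1. the blade of the flat gauge is lowered into the gap while held by the grip, to within 10 mm of its full depth (z of flat_gauge in the frame of gap_mid between -0.004 and 0.01 m and x of flat_gauge in the frame of gap_mid between -0.01 and 0.01 m and y of flat_gauge in the frame of gap_mid between -0.03 and 0.03 m and contact force between the fingers and flat_gauge above 1 N), for 0.1 s.
At the end, for the whole second after the job is handed in: The flat gauge stands released and at rest in the joint: its foot down on both plates (height within 4 mm), upright within 7 degrees, its blade in the root gap (within 10 mm across and 17 degrees of the joint's line) and within 25 mm of the middle along the joint (z of flat_gauge in the frame of gap_mid between -0.004 and 0.004 m and x of flat_gauge in the frame of gap_mid between -0.01 and 0.01 m and y of flat_gauge in the frame of gap_mid between -0.025 and 0.025 m and angle between the y axis of flat_gauge and the y axis of gap_mid, either way round below 0.3 rad and angle between flat_gauge's own z axis and vertical below 0.12 rad and linear speed of flat_gauge below 0.02 m/s); the robot touches nothing.
It fails at once if the pin gauge is moved more than 30 mm (distance of pin_gauge from where it was at the start of the episode above 0.03 m).
It also fails if it takes over 40 s, if anything falls off the work surface, if the arm or the gripper's body presses on something with over 40 N, if the wrist force passes 120 N, or if a joint passes its speed limit or range.

## Working session

There is one attempt and no reset: what is moved stays moved. The work goes in short steps, Python scripts to look and compute and a tool call to move; the robot and the scene stay as the last step left them, time stands still between calls to the robot, and variables do not carry over. Pictures are saved under pics/ and viewed, and the job is handed in when it is done.

Besides the shell and the picture viewer there is one more tool, called after ">>>" by a JSON object that holds its "fn" and its "kwargs", one argument or row to a line. servo_tool: Moves the arm, as the interface text tells. Its arguments: {"type":"object","properties":{"increments":{"type":"array","items":{"type":"array"}},"gripper":{"type":"number"}},"required":["increments"]}

```bash
mkdir -p pics; ls
python3 - <<'E'
from cell import bot,cams
import cv2,numpy as np,pickle
s=bot.state();print({k:np.round(v,3).tolist() for k,v in s.items()})
for n in("scene","top","wrist"):
    c=cams.camera(n);cv2.imwrite(f'pics/{n}0.png',c["pixels"][:,:,::-1])
    pickle.dump((s,c),open(f'{n}0.pkl','wb'))
    print(n,c['fx'],c['cx'],c['cy'],[k for k in c],np.round(c.get('extrinsics',c.get('tool_from_camera')),3).tolist())
E
```

```text
pics
{'t': 0.0, 'q': [1.141, 0.629, 0.038, 1.518, -0.027, 0.996, -0.02], 'qvel': [0.001, -0.001, -0.001, 0.002, 0.0, 0.001, 0.0], 'joint_torque': [-0.0, -56.34, 1.226, -19.345, 0.011, 0.01, -0.0], 'eef_pos': [0.231, -0.607, 0.404], 'ee_rot': [2.023, 0.374, -2.024], 'contact_force': [-0.414, -0.064, -0.286], 'wrist_torque': [-0.041, -0.039, -0.013], 'grip_width': 0.998}
scene 509.6075607070633 281.22973710129565 208.43765321857734 ['pixels', 'z_map', 'fx', 'fy', 'cx', 'cy', 'extrinsics'] [[-0.718, -0.696, -0.024, 0.382], [0.434, -0.474, 0.767, -0.271], [-0.545, 0.54, 0.642, -0.617], [0.0, 0.0, 0.0, 1.0]]
top 418.2488568354407 286.032068018567 199.40339273054332 ['pixels', 'z_map', 'fx', 'fy', 'cx', 'cy', 'extrinsics'] [[-0.027, -1.0, -0.01, 0.008], [0.993, -0.028, 0.117, -0.495], [-0.117, -0.007, 0.993, -0.856], [0.0, 0.0, 0.0, 1.0]]
wrist 289.41898124470583 275.99413599946445 209.55257771075915 ['pixels', 'z_map', 'fx', 'fy', 'cx', 'cy', 'tool_from_camera'] [[0.0, 0.304, -0.953, 0.032], [1.0, -0.0, 0.0, -0.0], [-0.0, -0.953, -0.304, -0.076], [0.0, 0.0, 0.0, 1.0]]
```

View pics/scene0.png

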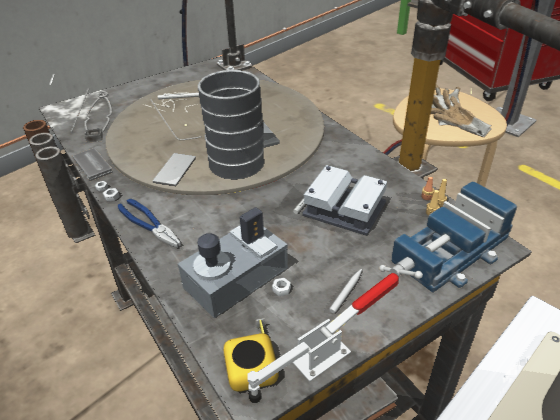

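View pics/top0.png

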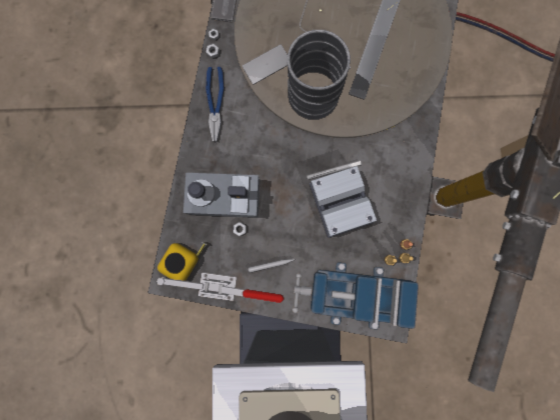

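View pics/wrist0.png

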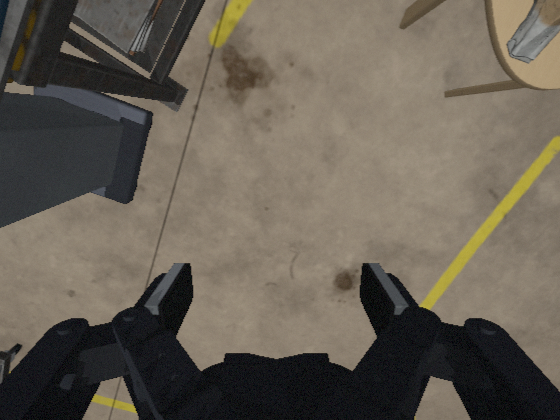

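The scene view shows the stand at about (235,265), with the dark flat grip at (252,225) and the knob at (209,250). The V joint is at (345,198). In the top view the grip is at (238,192), the knob at (198,190) and the V joint at (343,200). The positioner column is at about (450,195). Next I'll measure these.

```bash
cat > h.py <<'E'
import numpy as np,pickle,cv2
from scipy.spatial.transform import Rotation as R
def cam2world(c,s):
    if 'extrinsics' in c: return np.linalg.inv(c['extrinsics'])
    T=np.eye(4);T[:3,:3]=R.from_rotvec(s['ee_rot']).as_matrix();T[:3,3]=s['eef_pos'];return T@c['tool_from_camera']
def cloud(c,s):
    z=c['z_map'];v,u=np.indices(z.shape)
    P=np.stack([(u-c['cx'])/c['fx']*z,-(v-c['cy'])/c['fy']*z,-z],-1)
    T=cam2world(c,s);W=P@T[:3,:3].T+T[:3,3];W[z<=0]=np.nan;return W
def ray(c,s,u,v,h):
    T=cam2world(c,s);d=T[:3,:3]@np.array([(u-c['cx'])/c['fx'],-(v-c['cy'])/c['fy'],-1.]);o=T[:3,3]
    return o+d*(h-o[2])/d[2]
def load(n): return pickle.load(open(n+'.pkl','rb'))
E
python3 - <<'E'
from h import *
for n in('top','scene'):
    s,c=load(n+'0');W=cloud(c,s)
    pts={'top':dict(grip=(238,192),knob=(197,189),plate1=(345,184),plate2=(350,216),stand=(217,180),table=(290,200),pos=(450,200),pos2=(455,185)),
     'scene':dict(grip=(252,214),knob=(208,240),plate1=(322,190),plate2=(363,200),table=(270,310),pos=(415,140),pos2=(430,20),arm=(490,20),pipe=(230,80))}[n]
    for k,(u,v) in pts.items(): print(n,k,np.round(W[v,u],4))
    # tops
    for name,lo,hi,xr,yr in(('gripTop',.10,.125,(.4,.7),(-.1,.25)),('plates',.045,.054,(.3,.7),(-.3,-.0)),('standtop',.052,.058,(.3,.7),(0,.3))):
        m=(W[...,2]>lo)&(W[...,2]<hi)&(W[...,0]>xr[0])&(W[...,0]<xr[1])&(W[...,1]>yr[0])&(W[...,1]<yr[1])
        N,L,st,cen=cv2.connectedComponentsWithStats(m.astype(np.uint8))
        for i in range(1,N):
            if st[i,4]<15: continue
            p=W[L==i]
            r=cv2.minAreaRect((p[:,:2]*1000).astype(np.float32))
            print(n,name,st[i].tolist(),np.round(p.mean(0),4),'rect',np.round(r[0],1),np.round(r[1],1),round(r[2],1))
E
python3 - <<'E'
import cv2
a=cv2.imread('pics/top0.png')[150:250,170:390];cv2.imwrite('pics/topc.png',cv2.resize(a,None,fx=3.6,fy=3.6,interpolation=cv2.INTER_CUBIC))
E
```

```text
top grip [0.5021 0.0859 0.1122]
top knob [0.5102 0.1649 0.1118]
top plate1 [ 0.5212 -0.1285  0.0505]
top plate2 [ 0.4548 -0.1363  0.0476]
top stand [0.5363 0.1359 0.0554]
top table [ 4.969e-01 -1.390e-02  2.000e-04]
top pos [ 0.4832 -0.3473  0.038 ]
top pos2 [ 0.5095 -0.3457  0.0738]
top gripTop [292, 90, 40, 19, 201] [ 0.6755 -0.0594  0.1143] rect [678.3 -58.9] [79.4 17.6] 73.2
top gripTop [188, 182, 17, 16, 219] [0.5097 0.1669 0.1107] rect [509.9 167.9] [30.7 29.6] 87.6
top gripTop [228, 186, 19, 11, 176] [0.5047 0.0878 0.1116] rect [505.   88.4] [34.2 18.4] 87.9
top plates [291, 103, 45, 14, 66] [ 0.6776 -0.0649  0.0497] rect [681.9 -66.9] [93.6 25. ] 83.8
top plates [312, 166, 53, 36, 1080] [ 0.5218 -0.1139  0.0494] rect [ 522.  -114.4] [ 48.3 100.8] 16.9
top plates [324, 199, 53, 37, 1079] [ 0.453  -0.135   0.0494] rect [ 453.8 -134.8] [ 48.1 100.3] 16.8
top plates [392, 258, 5, 5, 18] [ 0.3624 -0.2211  0.0499] rect [ 362.7 -221.2] [6.5 7.9] 57.5
top plates [294, 286, 18, 9, 131] [ 0.3082 -0.0341  0.0497] rect [307.9 -33.9] [34.4 15.9] 88.6
top plates [333, 291, 8, 3, 18] [ 0.30
[... 1357 characters left out ...]
.2] 24.3
scene plates [433, 190, 6, 6, 28] [ 0.3619 -0.2192  0.0492] rect [ 363.7 -220.1] [8.7 9.4] 48.5
scene plates [455, 200, 13, 11, 57] [ 0.3121 -0.2177  0.0495] rect [ 312.3 -218.2] [ 4.9 25. ] 79.6
scene plates [427, 219, 18, 15, 77] [ 0.3159 -0.1407  0.0494] rect [ 316.7 -140.7] [ 4.2 33.8] 81.5
scene plates [391, 244, 24, 31, 265] [ 0.3112 -0.0382  0.0497] rect [321.1 -36.7] [40.4 46.9] 79.7
scene standtop [178, 227, 110, 69, 2003] [0.4976 0.1418 0.0551] rect [507.7 129.6] [152.   87.2] 86.2
scene standtop [340, 305, 19, 13, 112] [0.307  0.0944 0.0543] rect [307.2  96.4] [23.9 13.4] 88.3
scene standtop [248, 371, 11, 11, 79] [0.3328 0.2538 0.053 ] rect [332.3 254. ] [12.3 14. ] 61.4
```

View pics/topc.png

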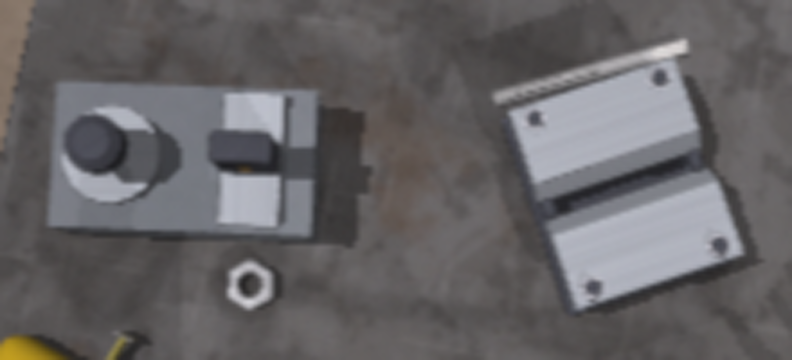

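Both views agree. The grip is at about (0.505,0.090,0.112) with yaw about -2°. The joint middle is at about (0.4875,-0.1235) with yaw +16.9° and plate tops at 0.05. The start pose is on the far side of the positioner, so I'll map that before moving.

Run:
```python
from h import *
s,_=load('top0');print(np.round(R.from_rotvec(s['ee_rot']).as_matrix(),3).tolist())
Ws=[cloud(load(n+'0')[1],s).reshape(-1,3) for n in('top','scene')]
for nm,W in zip(('top','scene'),Ws):
  print(nm)
  for z0 in np.arange(0.05,1.3,.1):
    for name,m in(('pos',(W[:,1]<-.24)&(W[:,1]>-1.2)),):
        m=m&(W[:,2]>z0)&(W[:,2]<z0+.1)&(W[:,0]>-0.3)&(W[:,0]<.9)
        if m.sum()>5:
            p=W[m];print(f'{z0:.2f}',m.sum(),'x',np.round(np.percentile(p[:,0],[0,5,50,95,100]),3),'y',np.round(np.percentile(p[:,1],[0,5,50,95,100]),3))
```

```text
[[-0.001, 0.356, -0.935], [0.002, -0.935, -0.356], [-1.0, -0.002, 0.0]]
top
0.05 858 x [0.233 0.253 0.48  0.513 0.518] y [-0.37  -0.361 -0.343 -0.242 -0.24 ]
0.15 674 x [0.467 0.471 0.491 0.517 0.524] y [-0.372 -0.361 -0.344 -0.335 -0.334]
0.25 2694 x [0.215 0.254 0.467 0.528 0.583] y [-0.372 -0.351 -0.325 -0.252 -0.24 ]
0.35 8898 x [0.207 0.234 0.416 0.57  0.633] y [-0.369 -0.357 -0.319 -0.257 -0.24 ]
scene
0.05 1313 x [0.232 0.274 0.484 0.513 0.519] y [-0.476 -0.366 -0.344 -0.243 -0.24 ]
0.15 1400 x [0.466 0.47  0.486 0.515 0.524] y [-0.381 -0.368 -0.345 -0.334 -0.331]
0.25 3260 x [0.252 0.269 0.43  0.51  0.525] y [-0.381 -0.354 -0.312 -0.258 -0.248]
0.35 933 x [0.257 0.268 0.322 0.38  0.407] y [-0.325 -0.303 -0.285 -0.261 -0.252]
```

The boom spans z of about 0.25–0.45 between x 0.2 and 0.63, at y from -0.24 to -0.37. I'll go up so that the fingers pass over it.

>>> {"fn": "servo_tool", "kwargs": {
  "increments": [
    [[-0.025,0,0],[0,0,0]],
    [[-0.03,0,0],[0,0,0]],
    [[-0.03,0,0],[0,0,0]],
    [[-0.03,0,0],[0,0,0]],
    [[-0.03,0,0],[0,0,0]],
    [[-0.03,0,0],[0,0,0]],
    [[-0.03,0,0],[0,0,0]],
    [[-0.03,0,0],[0,0,0]],
    [[-0.03,0,0],[0,0,0]],
    [[-0.025,0,0],[0,0,0]],
    [[-0.01,0,0],[0,0,0]],
    [[0,0,0],[0,0,0]]
  ],
  "gripper": 0
}}

```text
t: 1.15
eef_pos: [0.2312, -0.6073, 0.7075]
ee_rot: [2.022, 0.366, -2.02]
contact_force: [0.6, 0.2, 0.4]
grip_width: 1.001
```

```bash
cat >> h.py <<'E'
def sim(p,rv,rows):
    Rm=R.from_rotvec(rv);p=np.array(p,float)
    for d,t in rows:
        p=p+Rm.apply(d);Rm=Rm*R.from_rotvec(np.radians(t))
    return p,Rm.as_matrix()
def need(s,target,yaw):
    "tool-frame shift to target TCP and turn about tool x to bring tool y to yaw(deg), plus tilt"
    M=R.from_rotvec(s['ee_rot']).as_matrix()
    G=np.array([[0,np.cos(np.radians(yaw)),np.sin(np.radians(yaw))],[0,np.sin(np.radians(yaw)),-np.cos(np.radians(yaw))],[-1,0,0]])
    return M.T@(np.array(target)-np.array(s['eef_pos'])),np.degrees(R.from_matrix(M.T@G).as_rotvec())
E
python3 - <<'E'
from h import *
from cell import bot
s=bot.state()
from scipy.optimize import fsolve
f=lambda v: (sim(s['eef_pos'],s['ee_rot'],[([0,v[0],v[1]],[-2.8,0,0])]*24)[0]-[.505,.09,0])[:2]
v=fsolve(f,[-.008,-.032]);print(v,need(s,[.505,.09,.7],-2.1)[1])
print(sim(s['eef_pos'],s['ee_rot'],[([0,round(v[0],4),round(v[1],4)],[-2.8,0,0])]*24))
E
```

```text
[-0.00885104 -0.03186993] [-67.05851358   0.16865184  -0.26929612]
(array([0.50452338, 0.09121106, 0.70462106]), array([[ 0.00198739,  0.9994136 , -0.03418339],
       [-0.00484263, -0.03417344, -0.99940418],
       [-0.9999863 ,  0.00215175,  0.00477187]]))
```

>>> {"fn": "servo_tool", "kwargs": {
  "increments": [
    [[0,-0.0089,-0.0319],[-2.8,0,0]],
    [[0,-0.0089,-0.0319],[-2.8,0,0]],
    [[0,-0.0089,-0.0319],[-2.8,0,0]],
    [[0,-0.0089,-0.0319],[-2.8,0,0]],
    [[0,-0.0089,-0.0319],[-2.8,0,0]],
    [[0,-0.0089,-0.0319],[-2.8,0,0]],
    [[0,-0.0089,-0.0319],[-2.8,0,0]],
    [[0,-0.0089,-0.0319],[-2.8,0,0]],
    [[0,-0.0089,-0.0319],[-2.8,0,0]],
    [[0,-0.0089,-0.0319],[-2.8,0,0]],
    [[0,-0.0089,-0.0319],[-2.8,0,0]],
    [[0,-0.0089,-0.0319],[-2.8,0,0]]
  ]
}}

```text
t: 2.15
eef_pos: [0.4741, -0.2979, 0.7029]
ee_rot: [1.647, 0.853, -1.65]
contact_force: [0.7, 0.2, -0.5]
grip_width: 1.003
```

>>> {"fn": "servo_tool", "kwargs": {
  "increments": [
    [[0,-0.0089,-0.0319],[-2.8,0,0]],
    [[0,-0.0089,-0.0319],[-2.8,0,0]],
    [[0,-0.0089,-0.0319],[-2.8,0,0]],
    [[0,-0.0089,-0.0319],[-2.8,0,0]],
    [[0,-0.0089,-0.0319],[-2.8,0,0]],
    [[0,-0.0089,-0.0319],[-2.8,0,0]],
    [[0,-0.0089,-0.0319],[-2.8,0,0]],
    [[0,-0.0089,-0.0319],[-2.8,0,0]],
    [[0,-0.0089,-0.0319],[-2.8,0,0]],
    [[0,-0.0089,-0.0319],[-2.8,0,0]],
    [[0,-0.0089,-0.0319],[-2.8,0,0]],
    [[0,-0.0089,-0.0319],[-2.8,0,0]],
    [[0,0,0],[0,0,0]],
    [[0,0,0],[0,0,0]]
  ]
}}

```text
t: 3.32
eef_pos: [0.5039, 0.0931, 0.7036]
ee_rot: [1.23, 1.196, -1.232]
contact_force: [0.7, -0.9, -1.1]
grip_width: 1.001
```

>>> {"fn": "servo_tool", "kwargs": {
  "increments": [
    [[0.025,0,0],[0,0,0]],
    [[0.035,0,0],[0,0,0]],
    [[0.035,0,0],[0,0,0]],
    [[0.035,0,0],[0,0,0]],
    [[0.035,0,0],[0,0,0]],
    [[0.035,0,0],[0,0,0]],
    [[0.035,0,0],[0,0,0]],
    [[0.035,0,0],[0,0,0]],
    [[0.035,0,0],[0,0,0]],
    [[0.025,0,0],[0,0,0]],
    [[0.015,0,0],[0,0,0]],
    [[0,0,0],[0,0,0]],
    [[0,0,0],[0,0,0]]
  ]
}}

```text
t: 4.4
eef_pos: [0.5045, 0.0898, 0.3588]
ee_rot: [1.234, 1.193, -1.238]
contact_force: [0.2, 0.1, 0.6]
grip_width: 0.997
```

Run:
```python
from h import *
from cell import bot,cams
s=bot.state();c=cams.camera('wrist');pickle.dump((s,c),open('w1.pkl','wb'));cv2.imwrite('pics/w1.png',c['pixels'][:,:,::-1])
print(s['t'],np.round(s['eef_pos'],4))
W=cloud(c,s)
for name,lo,hi,xr,yr in(('gripTop',.105,.12,(.4,.6),(.03,.25)),('foot',.059,.067,(.4,.6),(.03,.25)),('stand',.051,.058,(.4,.6),(0.03,.25))):
    m=(W[...,2]>lo)&(W[...,2]<hi)&(W[...,0]>xr[0])&(W[...,0]<xr[1])&(W[...,1]>yr[0])&(W[...,1]<yr[1])
    N,L,st,cen=cv2.connectedComponentsWithStats(m.astype(np.uint8))
    for i in range(1,N):
        if st[i,4]<30: continue
        p=W[L==i];r=cv2.minAreaRect((p[:,:2]*1000).astype(np.float32))
        print(name,st[i].tolist(),np.round(p.mean(0),4),'rect',np.round(r[0],1),np.round(r[1],1),round(r[2],1))
print(need(s,[.505,.09,.25],-2.1))
```

```text
4.4 [0.5045 0.0898 0.3588]
gripTop [260, 91, 44, 46, 1568] [0.5093 0.1692 0.1107] rect [509.1 168.9] [31. 31.] 89.8
gripTop [267, 198, 24, 42, 909] [0.5044 0.091  0.1114] rect [504.3  89.8] [33.5 18. ] 86.3
foot [250, 80, 63, 67, 1759] [0.5086 0.1697 0.0619] rect [509.4 169.3] [54.6 54.4] 88.5
foot [239, 184, 80, 36, 2011] [0.5038 0.0906 0.0618] rect [504.3  89.6] [34.1 75.7] 86.8
stand [234, 71, 97, 164, 8129] [0.5073 0.1402 0.0539] rect [506.6 129. ] [150.5  84.3] 86.3
(array([ 0.10881414,  0.00081426, -0.00032708]), array([0.04359137, 0.06849423, 0.14284057]))
```

View pics/w1.png

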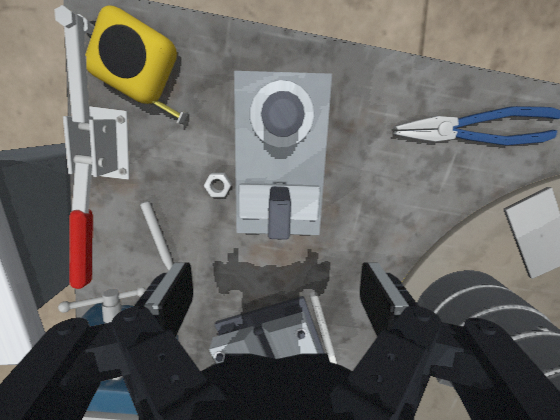

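The wrist view shows the upright grip at (279,213) with its foot under it, and the knob at (283,113) clear of the fingers. The centre measures (0.504,0.090) with yaw -3.5°. I'll descend and close.

>>> {"fn": "servo_tool", "kwargs": {
  "increments": [
    [[0.02,0,0],[0.7,0,0]],
    [[0.02,0,0],[0.7,0,0]],
    [[0.02,0,0],[0,0,0]],
    [[0.02,0,0],[0,0,0]],
    [[0.015,0,0],[0,0,0]],
    [[0.01,0,0],[0,0,0]],
    [[0.006,0,0],[0,0,0]],
    [[0,0,0],[0,0,0]],
    [[0,0,0],[0,0,0]]
  ]
}}

```text
t: 5.2
eef_pos: [0.5051, 0.0912, 0.2495]
ee_rot: [1.253, 1.18, -1.251]
contact_force: [-0.0, 0.1, 0.2]
grip_width: 1.0
```

>>> {"fn": "servo_tool", "kwargs": {
  "increments": [
    [[0,0,0],[0,0,0]],
    [[0,0,0],[0,0,0]],
    [[0,0,0],[0,0,0]],
    [[0,0,0],[0,0,0]],
    [[0,0,0],[0,0,0]],
    [[0,0,0],[0,0,0]],
    [[0,0,0],[0,0,0]],
    [[0,0,0],[0,0,0]],
    [[0,0,0],[0,0,0]],
    [[0,0,0],[0,0,0]],
    [[0,0,0],[0,0,0]],
    [[0,0,0],[0,0,0]]
  ],
  "gripper": 1
}}

```text
t: 6.2
eef_pos: [0.5049, 0.0912, 0.2491]
ee_rot: [1.253, 1.18, -1.251]
contact_force: [-0.1, -0.3, 5.4]
grip_width: 0.202
```

>>> {"fn": "servo_tool", "kwargs": {
  "increments": [
    [[-0.005,0,0],[0,0,0]],
    [[-0.01,0,0],[0,0,0]],
    [[-0.01,0,0],[0,0,0]],
    [[-0.01,0,0],[0,0,0]],
    [[-0.015,0,0],[0,0,0]],
    [[-0.015,0,0],[0,0,0]],
    [[-0.015,0,0],[0,0,0]],
    [[0,0,0],[0,0,0]],
    [[0,0,0],[0,0,0]],
    [[0,0,0],[0,0,0]]
  ]
}}

```text
t: 7.03
eef_pos: [0.5042, 0.0909, 0.3285]
ee_rot: [1.252, 1.181, -1.253]
contact_force: [-1.4, 0.5, -3.0]
grip_width: 0.201
```

Run:
```python
from h import *
from cell import bot,cams
s=bot.state()
for n in('wrist','scene','top'):
    c=cams.camera(n);pickle.dump((s,c),open(n+'2.pkl','wb'));cv2.imwrite(f'pics/{n}2.png',c['pixels'][:,:,::-1])
print(s['eef_pos'],s['contact_force'],s['wrist_torque'],s['grip_width'])
print(R.from_rotvec(s['ee_rot']).as_matrix().round(4))
s,c=load('wrist2');W=cloud(c,s)
z=W[...,2]
for nm,m in(('x',np.ones_like(z,bool)),):
    for lo in np.arange(.1,.2,.008):
        q=(z>lo)&(z<lo+.008)&(abs(W[...,0]-.505)<.06)&(abs(W[...,1]-.09)<.03)
        print(round(lo,3),q.sum(),end=' ')
a=[]
for n in('scene','wrist'):
    a.append(cv2.imread(f'pics/{n}2.png'))
cv2.imwrite('pics/both2.png',cv2.resize(np.hstack(a),(800,300)))
```

```text
[0.50424273 0.09085642 0.3284861 ] [-1.37433074  0.46276902 -2.97218023] [ 0.04294682  0.00632476 -0.01312608] 0.20136726077079053
[[-7.000e-04  9.983e-01 -5.870e-02]
 [-3.000e-04 -5.870e-02 -9.983e-01]
 [-1.000e+00 -7.000e-04  4.000e-04]]
0.1 33 0.108 33 0.116 38 0.124 31 0.132 499 0.14 3408 0.148 190 0.156 388 0.164 637 0.172 739 0.18 793 0.188 3479 0.196 1717
```

View pics/both2.png

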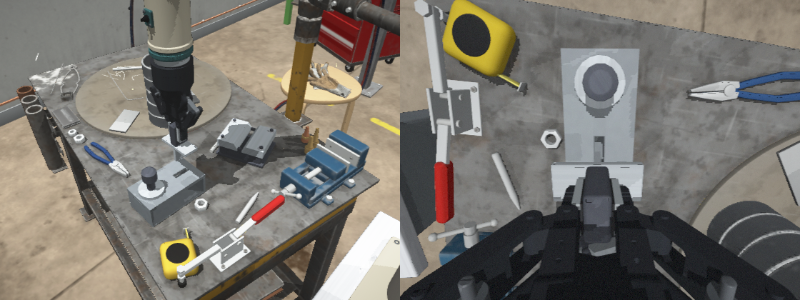

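The gauge is held, and the slot is visible empty in the stand. I'll measure the held foot in the tool frame and work out the move.

Run:
```python
from h import *
s,c=load('wrist2');W=cloud(c,s);z=W[...,2]
q=(z>.136)&(z<.15)&(abs(W[...,0]-.505)<.06)&(abs(W[...,1]-.09)<.03)
N,L,st,_=cv2.connectedComponentsWithStats(q.astype(np.uint8))
i=1+st[1:,4].argmax();p=W[L==i];r=cv2.minAreaRect((p[:,:2]*1000).astype(np.float32))
print(st[i],p.mean(0),r)
A=np.c_[p[:,:2]-p[:,:2].mean(0),np.ones(len(p))];print('plane',np.linalg.lstsq(A,p[:,2],rcond=None)[0])
# lateral left edge of foot: y max
for t in ('wrist2','top2','scene2'):
    s2,c2=load(t);W2=cloud(c2,s)
    for y0,x0,nm in((-.1235,.4875,'plates'),):
        m=(abs(W2[...,2]-.0495)<.0035)&(abs(W2[...,0]-x0)<.1)&(abs(W2[...,1]-y0)<.1)
        N,L,st,_=cv2.connectedComponentsWithStats(m.astype(np.uint8))
        for i in range(1,N):
            if st[i,4]>100:
                pp=W2[L==i];print(t,pp.mean(0),cv2.minAreaRect((pp[:,:2]*1000).astype(np.float32)))
# V valley ray check in the original top view: root-gap dark strip
s0,c0=load('top0');W0=cloud(c0,s0)
th=np.radians(16.9);X=np.array([np.cos(th),np.sin(th)]);Y=np.array([-X[1],X[0]])
d=W0[...,:2]-[.4875,-.1235];u=d@X;v=d@Y
for n in('top0','scene0'):
    s0,c0=load(n);W0=cloud(c0,s0);d=W0[...,:2]-[.4875,-.1235];u=d@X;v=d@Y
    m=(abs(u)<.08)&(abs(v)<.03)
    for a in range(-68,69,4):
        k=m&(abs(u*1000-a)<2)&(W0[...,2]>0.0)
        print(a,k.sum(),round(float(np.median(W0[k][:,2])),4) if k.any() else None,end='; ')
    print()
    k=(abs(u)>.02)&(abs(u)<.062)&(abs(v)<.06)&(abs(W0[...,2]-.0495)<.003);print('v ext',np.nanmin(v[k]),np.nanmax(v[k]),'u',np.nanmin(u[k]),np.nanmax(u[k]))
```

```text
[ 211  227  130   55 3863] [0.50253359 0.09560778 0.14113781] ((502.0545349121094, 89.50846862792969), (34.53395080566406, 76.27873992919922), 86.26646423339844)
plane [-0.00297608 -0.01266874  0.14113781]
wrist2 [ 0.50473151 -0.06990964  0.04861393] ((504.0160827636719, -71.0514144897461), (34.47103500366211, 11.626864433288574), 16.05770492553711)
top2 [ 0.52206518 -0.11423689  0.04936044] ((522.0995483398438, -114.35096740722656), (48.403663635253906, 100.41139221191406), 16.590837478637695)
top2 [ 0.45293699 -0.13480586  0.04949824] ((453.5742492675781, -135.06475830078125), (47.46443557739258, 100.36566162109375), 16.78460121154785)
scene2 [ 0.52001786 -0.10892185  0.04982511] ((522.123779296875, -112.46578979492188), (48.53883743286133, 105.11569213867188), 16.864330291748047)
scene2 [ 0.45069333 -0.13011461  0.04979818] ((452.56976318359375, -133.62722778320312), (48.0533561706543, 106.06594848632812), 16.735034942626953)
-68 21 0.0009; -64 34 0.0041; -60 54 0.0471; -56 56 0.0493; -52 56 0.0491; -48 60 0.0497; -44 58 0.0498; -40 55 0.0491; -36 54 0.0498; -32 55 0.0494; -28 55 
[... 317 characters left out ...]
64 0 None; 68 35 0.0056; 
v ext -0.05161099306860889 0.04916798539271309 u -0.059653144995705475 0.059822457043849184
-68 23 0.0007; -64 41 0.0026; -60 142 0.0337; -56 115 0.0138; -52 52 0.0498; -48 43 0.0501; -44 50 0.0499; -40 51 0.0501; -36 46 0.0501; -32 44 0.0499; -28 50 0.0499; -24 50 0.0502; -20 50 0.0498; -16 38 0.0494; -12 24 0.045; -8 24 0.0379; -4 3 0.0082; 0 3 0.0091; 4 11 0.0093; 8 121 0.0355; 12 108 0.042; 16 80 0.0481; 20 44 0.0502; 24 46 0.0498; 28 50 0.05; 32 48 0.0499; 36 50 0.0502; 40 40 0.0498; 44 42 0.0501; 48 46 0.05; 52 44 0.05; 56 38 0.0501; 60 23 0.0501; 64 0 None; 68 1 0.0012; 
v ext -0.05189269596910134 0.0527127273527571 u -0.060179507335465725 0.06105849397385118
```

Run:
```python
from h import *
from cell import bot
from scipy.optimize import fsolve
s=bot.state()
d,t=need(s,[.4888,-.1224,.3285],16.9);print(d,t)
f=lambda v: (sim(s['eef_pos'],s['ee_rot'],[([0,v[0],v[1]],[-2.02,0,0])]*10)[0]-[.4888,-.1224,0])[:2]
print(fsolve(f,[0,.02]))
```

```text
[-0.00046734 -0.0029471   0.21389538] [-2.02568149e+01  1.06794562e-02  1.02943928e-01]
[-0.00368905  0.02118279]
```

>>> {"fn": "servo_tool", "kwargs": {
  "increments": [
    [[0,-0.0037,0.0212],[-2.02,0,0]],
    [[0,-0.0037,0.0212],[-2.02,0,0]],
    [[0,-0.0037,0.0212],[-2.02,0,0]],
    [[0,-0.0037,0.0212],[-2.02,0,0]],
    [[0,-0.0037,0.0212],[-2.02,0,0]],
    [[0,-0.0037,0.0212],[-2.02,0,0]],
    [[0,-0.0037,0.0212],[-2.02,0,0]],
    [[0,-0.0037,0.0212],[-2.02,0,0]],
    [[0,-0.0037,0.0212],[-2.02,0,0]],
    [[0,-0.0037,0.0212],[-2.02,0,0]],
    [[0,0,0],[0,0,0]],
    [[0,0,0],[0,0,0]],
    [[0,0,0],[0,0,0]]
  ]
}}

```text
t: 8.27
eef_pos: [0.4889, -0.1219, 0.3282]
ee_rot: [0.99, 1.335, -0.99]
contact_force: [-0.4, 0.1, -1.9]
grip_width: 0.202
```

Run:
```python
from h import *
from cell import bot,cams
s=bot.state()
for n in('wrist','scene'):
    c=cams.camera(n);pickle.dump((s,c),open(n+'3.pkl','wb'));cv2.imwrite(f'pics/{n}3.png',c['pixels'][:,:,::-1])
print(s['eef_pos'],s['contact_force'],need(s,[.4888,-.1224,.244],16.9))
for n in('wrist','scene'):
    _,c=load(n+'3');W=cloud(c,s);z=W[...,2]
    q=(z>.135)&(z<.15)&(abs(W[...,0]-.488)<.06)&(abs(W[...,1]+.124)<.05)
    N,L,st,_=cv2.connectedComponentsWithStats(q.astype(np.uint8))
    i=1+st[1:,4].argmax();p=W[L==i];print(n,st[i],p.mean(0),cv2.minAreaRect((p[:,:2]*1000).astype(np.float32)))
    m=(abs(z-.0495)<.0035)&(abs(W[...,0]-.4877)<.1)&(abs(W[...,1]+.1238)<.1)
    N,L,st,_=cv2.connectedComponentsWithStats(m.astype(np.uint8))
    for i in range(1,N):
        if st[i,4]>100:
            pp=W[L==i];print('plates',st[i],pp.mean(0),cv2.minAreaRect((pp[:,:2]*1000).astype(np.float32)))
a=[cv2.imread(f'pics/{n}3.png') for n in('scene','wrist')]
cv2.imwrite('pics/both3.png',cv2.resize(np.hstack(a),(800,300)))
```

```text
[ 0.48890061 -0.1219326   0.32823161] [-0.43613338  0.12884546 -1.91338589] (array([ 0.08423114, -0.00018537,  0.00052218]), array([-0.06258236, -0.0707338 ,  0.03146185]))
wrist [ 211  227  130   55 3930] [ 0.48522403 -0.11709528  0.140801  ] ((487.1859130859375, -123.35356903076172), (76.2028579711914, 35.04072952270508), 16.901601791381836)
plates [ 205  154   57   81 3750] [ 0.44652322 -0.11731493  0.04886181] ((447.7958984375, -121.70355224609375), (47.2623176574707, 73.12472534179688), 16.97492218017578)
plates [ 289  154   57   77 3742] [ 0.51647829 -0.09606167  0.04886876] ((517.2482299804688, -98.9085693359375), (47.19675827026367, 69.78240203857422), 16.797651290893555)
scene [324 135  49  24 550] [ 0.48295629 -0.11667585  0.14155349] ((487.71502685546875, -120.94319152832031), (76.82213592529297, 37.14287185668945), 17.788549423217773)
plates [304 165  46  39 895] [ 0.51996224 -0.10903323  0.04982979] ((522.0171508789062, -112.32717895507812), (49.28298568725586, 103.90704345703125), 17.21673011779785)
plates [343 175  44  40 928] [ 0.45064845 -0.13037003  0.04981999] ((452.819580078125, -133.36480712890625), (47.8097038269043, 104.41175842285156), 16.724000930786133)
```

View pics/both3.png

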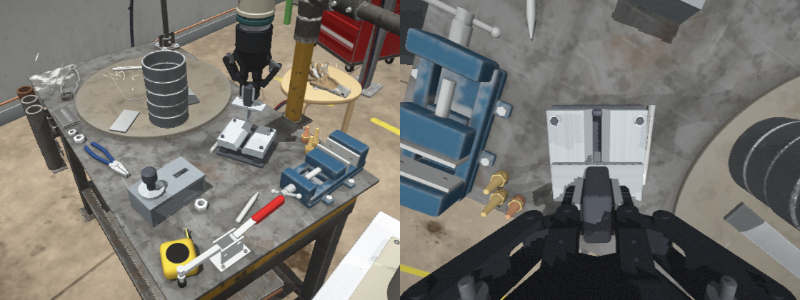

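View pics/wrist3.png

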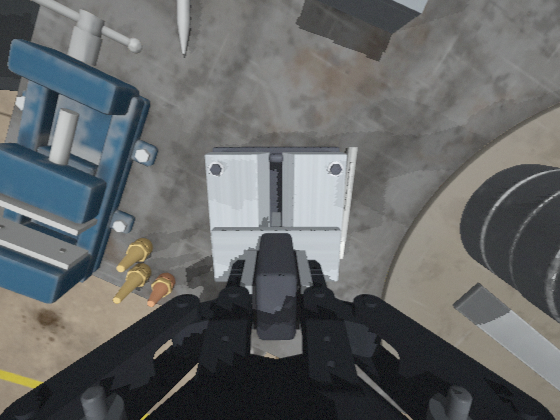

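The gauge sits over the joint, within about 1 mm across and 0.1° in yaw in the wrist view. Lowering it in stages.

>>> {"fn": "servo_tool", "kwargs": {
  "increments": [
    [[0.01,0,0],[0,0,0]],
    [[0.015,0,0],[0,0,0]],
    [[0.01,0,0],[0,0,0]],
    [[0.008,0,0],[0,0,0]],
    [[0.006,0,0],[0,0,0]],
    [[0.005,0,0],[0,0,0]],
    [[0.005,0,0],[0,0,0]],
    [[0.005,0,0],[0,0,0]],
    [[0,0,0],[0,0,0]],
    [[0,0,0],[0,0,0]]
  ]
}}

```text
t: 9.2
eef_pos: [0.4891, -0.1224, 0.2647]
ee_rot: [0.99, 1.334, -0.99]
contact_force: [-0.0, 0.0, -2.3]
grip_width: 0.201
```

>>> {"fn": "servo_tool", "kwargs": {
  "increments": [
    [[0.004,0,0],[0,0,0]],
    [[0.004,0,0],[0,0,0]],
    [[0.004,0,0],[0,0,0]],
    [[0.003,0,0],[0,0,0]],
    [[0.001,0,0],[0,0,0]],
    [[0,0,0],[0,0,0]],
    [[0,0,0],[0,0,0]]
  ]
}}

```text
t: 9.78
eef_pos: [0.4891, -0.1224, 0.2487]
ee_rot: [0.99, 1.334, -0.99]
contact_force: [0.2, -0.9, -3.2]
grip_width: 0.202
```

>>> {"fn": "servo_tool", "kwargs": {
  "increments": [
    [[0.001,0,0],[0,0,0]],
    [[0.001,0,0],[0,0,0]],
    [[0.001,0,0],[0,0,0]],
    [[0.0005,0,0],[0,0,0]],
    [[0,0,0],[0,0,0]],
    [[0,0,0],[0,0,0]]
  ]
}}

```text
t: 10.28
eef_pos: [0.4891, -0.1224, 0.2452]
ee_rot: [0.99, 1.334, -0.99]
contact_force: [0.1, 1.3, -2.2]
grip_width: 0.201
```

>>> {"fn": "servo_tool", "kwargs": {
  "increments": [
    [[0.0005,0,0],[0,0,0]],
    [[0.0005,0,0],[0,0,0]],
    [[0,0,0],[0,0,0]],
    [[0,0,0],[0,0,0]]
  ]
}}

```text
t: 10.62
eef_pos: [0.4891, -0.1224, 0.2442]
ee_rot: [0.99, 1.334, -0.99]
contact_force: [-0.5, -0.1, -2.5]
grip_width: 0.2
```

>>> {"fn": "servo_tool", "kwargs": {
  "increments": [
    [[0.0005,0,0],[0,0,0]],
    [[0.0005,0,0],[0,0,0]],
    [[0,0,0],[0,0,0]],
    [[0,0,0],[0,0,0]]
  ]
}}

```text
t: 10.95
eef_pos: [0.489, -0.1223, 0.2441]
ee_rot: [0.99, 1.333, -0.99]
contact_force: [-1.5, 0.9, 7.5]
grip_width: 0.199
```

The upward force rose to 7.5 N at the expected height, so the foot is seated. I'll check with the cameras before letting go.

```bash
cat > chk.py <<'E'
from h import *
from cell import bot,cams
import sys
k=sys.argv[1];s=bot.state();a=[]
for n in('scene','wrist','top'):
    c=cams.camera(n);W=cloud(c,s);z=W[...,2]
    if n!='top': a.append(c['pixels'][:,:,::-1])
    for nm,lo,hi in(('foot',.0545,.0625),('grip',.102,.114)):
        q=(z>lo)&(z<hi)&(abs(W[...,0]-.488)<.045)&(abs(W[...,1]+.124)<.04)
        N,L,st,_=cv2.connectedComponentsWithStats(q.astype(np.uint8))
        if N<2: continue
        i=1+st[1:,4].argmax();p=W[L==i]
        if len(p)>20: print(n,nm,len(p),p.mean(0).round(4),np.round(np.hstack([*cv2.minAreaRect((p[:,:2]*1000).astype(np.float32))]),1))
cv2.imwrite(f'pics/both{k}.png',cv2.resize(np.hstack([x[80:380,150:450] for x in a]),(800,400)))
print(s['eef_pos'],s['t'])
E
python3 chk.py 4
```

```text
scene foot 416 [ 0.4839 -0.1199  0.0578] [ 488.3 -122.8   76.8   36.8   15. ]
scene grip 205 [ 0.486  -0.1161  0.1077] [ 484.7 -115.7   32.4   40.5   71.7]
wrist foot 3574 [ 0.4859 -0.1187  0.0569] [ 487.6 -124.1   75.9   35.2   16.6]
wrist grip 3788 [ 0.4865 -0.1204  0.107 ] [ 487.4 -123.6   45.3   34.1   16.4]
top foot 80 [ 0.4617 -0.1208  0.0576] [ 466.5 -121.9   35.2   16.2   15.9]
[ 0.48902992 -0.12234414  0.2441154 ] 10.95
```

View pics/both4.png

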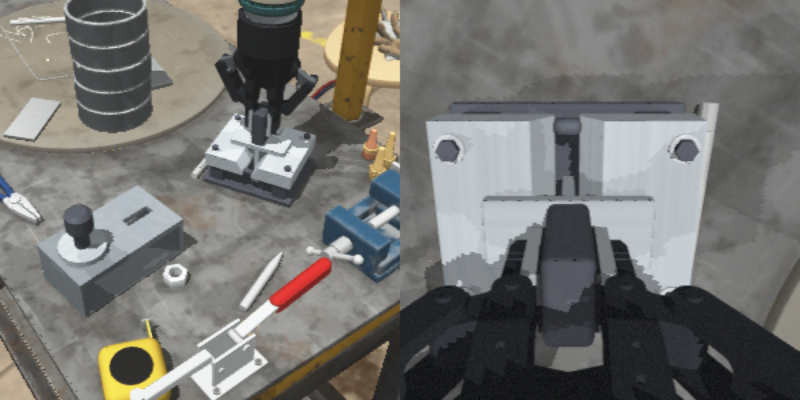

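Both views show the foot flat across the plates with its top at 0.057–0.058, centred at about (0.488,-0.124). Releasing now.

>>> {"fn": "servo_tool", "kwargs": {
  "increments": [
    [[0,0,0],[0,0,0]],
    [[0,0,0],[0,0,0]],
    [[0,0,0],[0,0,0]],
    [[0,0,0],[0,0,0]],
    [[0,0,0],[0,0,0]],
    [[0,0,0],[0,0,0]],
    [[0,0,0],[0,0,0]],
    [[0,0,0],[0,0,0]],
    [[0,0,0],[0,0,0]],
    [[0,0,0],[0,0,0]]
  ],
  "gripper": 0
}}

```text
t: 11.93
eef_pos: [0.4891, -0.1224, 0.2432]
ee_rot: [0.99, 1.334, -0.99]
contact_force: [-0.3, -0.4, 0.6]
grip_width: 0.999
```

>>> {"fn": "servo_tool", "kwargs": {
  "increments": [
    [[-0.005,0,0],[0,0,0]],
    [[-0.01,0,0],[0,0,0]],
    [[-0.02,0,0],[0,0,0]],
    [[-0.02,0,0],[0,0,0]],
    [[-0.02,0,0],[0,0,0]],
    [[-0.02,0,0],[0,0,0]],
    [[-0.015,0,0],[0,0,0]],
    [[0,0,0],[0,0,0]],
    [[0,0,0],[0,0,0]],
    [[0,0,0],[0,0,0]]
  ]
}}

```text
t: 12.77
eef_pos: [0.4887, -0.1226, 0.3532]
ee_rot: [0.99, 1.334, -0.99]
contact_force: [0.4, -0.6, -0.5]
grip_width: 1.004
```

```bash
python3 chk.py 5
```

```text
scene foot 426 [ 0.4849 -0.1204  0.0578] [ 488.  -122.3   76.7   37.4   18.6]
scene grip 138 [ 0.4862 -0.1206  0.1069] [ 487.4 -122.8   17.7   35.4   18.6]
wrist foot 2052 [ 0.4874 -0.1232  0.0573] [ 487.6 -124.4   76.    34.4   16.9]
wrist grip 894 [ 0.4873 -0.123   0.1069] [ 487.4 -124.    17.4   33.4   17.5]
top foot 231 [ 0.4658 -0.1312  0.0575] [ 467.  -131.1   30.7   34.1   16.2]
top grip 78 [ 0.485  -0.1164  0.1073] [ 485.6 -117.1   18.1   17.5   25.1]
[ 0.48869234 -0.12255139  0.35321951] 12.7667
```

View pics/both5.png

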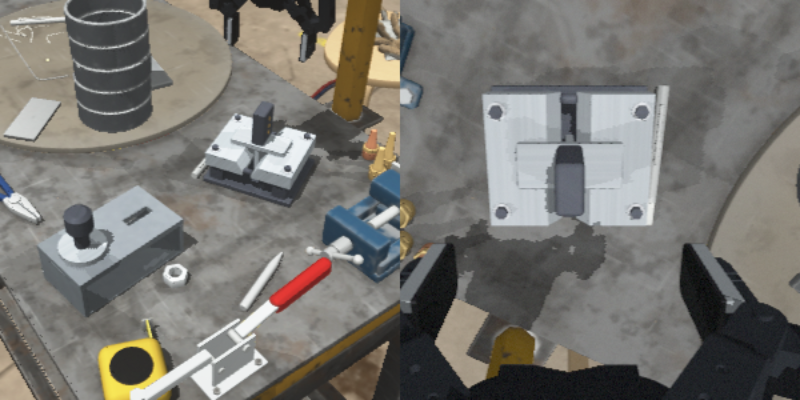

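The gauge stands upright in the joint, the gripper is clear of it, and the pin gauge is still in the stand. Handing in.

```bash
python3 -c "
from cell import order
print(order.close_job())"
```

```text
the job is handed in; nothing more can be done
None
```

The flat gauge is in the V joint with its foot flat on both plates, and the job was handed in at about 13 s. I lifted it from its stand by the grip and lowered it with the grip closed until the foot touched, about 10 N of upward force. Then I released it and backed the gripper 110 mm clear.

**Last checks (after release):**
- **Position:** in the wrist view the foot is centred at (0.4876, -0.1244), against a joint middle of about (0.4877, -0.1238).
- **Yaw:** the wrist view gives 16.9°, against 16.8° for the joint.
- **Height:** the foot's top is at 0.057–0.058 m, as expected for a seated gauge.
- **Upright:** the top of the grip sits over the foot to within about 1 mm.
- **Contact:** the force on the tool read about zero. The pin gauge was still in its stand in the picture; I did not measure its position again.

**Disagreements:** the scene camera gave about 2 mm different along the joint and 18.6° yaw. The top camera saw the foot and grip only partly behind the gripper, so I did not use its centres. Both differences are well inside the tolerances.

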